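# Stop board and relief tile onto the sloping display stand

### The job

Get the sloping display stand ready: first take the wider of the two boards from the rack and slide it fully home into the slot across the foot of the slope, then lay the oblong terracotta relief tile face up on the narrow sloping rail, lengthwise along it, centred and square, with its lower short edge resting against the board. Set the tile down on the rail, do not let it drop onto it, and leave the other board and everything else on the table where it is.

Things in the scene. Friction and masses are not known exactly. Their poses are not given: they have to be found in the camera images.
- slope: Sloping top of the fixed wooden display stand: a raised rail 40 mm wide that climbs at 25 degrees. Origin: centre of the slot's mouth at the rail's foot, level with the rail's face, 75 mm above the table; x up the slope along the rail, y across, z square to the slope. Rail face at z = 0 from x = 15 to 126 mm; rail 12 mm thick, free air beside it beyond x = 18 mm.
- slot (a point): Same point, centre of the slot's mouth. The slot is 10.5 mm wide (slope's x), 95 mm long (y), 30 mm deep along the slope's -z, so tilted 25 degrees from vertical; mouth bevelled to 18.5 mm over its top 5 mm. Cut in a block 35 (x) x 110 (y) mm, flush with the rail's face.
- stand: Foot of the stand: plate 180 x 110 x 14 mm on the table, x -45 to 135 mm, carrying block and rail on two posts no wider than 70 mm. The foot of the slope is on the side away from the robot, the rail climbs back towards it, give or take 25 degrees. Origin on the table straight under the slot's mouth; x the way the slope climbs.
- stop_board: The wider of two wooden boards that stand upright in the rack: 8 mm thick (x), 90 mm wide (y), 75 mm tall (z), about 50 g; origin at the centre of its lower edge, z up. Symmetric, either face may be the front. It stands in either one of the rack's two slots, 50 mm of it showing.
- narrow_board: The other board in the rack, 8 x 50 x 75 mm (x, y, z), same wood; not needed, stays in the rack. Origin at the centre of its lower edge.
- rack: Fixed low plywood rack, 130 (x) x 110 (y) x 35 mm tall; origin under its centre. Two slots along y at x = -35 and +35 mm, each 11 mm wide, 95 mm long, 25 mm deep (floor 10 mm above the table).
- tile: Oblong terracotta relief tile lying face up on the table: 110 (x) x 64 (y) x 14 mm (z), about 220 g, darker pattern (a border and two diamonds) on its upper face; origin at the centre of its underside. Either short edge may be the lower one on the slope; let go on the bare rail it stays where it is and does not slide down by itself.
- square_tile: Small square terracotta tile, 60 x 60 x 12 mm, bystander; origin under its centre
- jug: Dark metal jug, 110 mm tall, up to 84 mm across, bystander; origin under its centre
- bowl: Terracotta bowl, 130 mm across, 55 mm tall, bystander; origin under its centre
- jar: Small green glass jar with a metal lid, 50 mm across, 70 mm tall, bystander; origin under its centre
- brush: Hand brush about 20 cm long, lying on the table, bystander; x along its length
Not all that is in view belongs to the job. What is shaped like the stop_board but pink is not meant. Leave any blue look-alike of the tile alone.

How it is judged (in metres and radians):
On the way, in this order (a step that is already met when the one before it is completed fails the run):
1. the wider board is fully home in the slot while the tile is not yet on the stand (z of stop_board in the frame of slope between -0.04 and -0.027 m and x of stop_board in the frame of slope between -0.006 and 0.006 m and y of stop_board in the frame of slope between -0.006 and 0.006 m and angle between the z axis of stop_board and the z axis of slope, either way round below 0.15 rad and distance between tile and slope above 0.12 m), for 0.2 s.
2. the tile is down on the rail, within 10 mm of its face, while the fingers still hold it (x of tile in the frame of slope between 0.045 and 0.09 m and y of tile in the frame of slope between -0.02 and 0.02 m and z of tile in the frame of slope between -0.004 and 0.01 m and contact force between the fingers and tile above 0.3 N), for 0.04 s.
At the end, for the whole second after the job is handed in: Wider board home in the slot (within 3 mm of its floor); tile face up, flat on the rail (5 mm, 0.08 rad), within 10 mm of centred and 0.1 rad of lengthwise, lower edge within about 6 mm of the board (centre 52 to 65 mm up-slope of the slot); both at rest (z of stop_board in the frame of slope between -0.04 and -0.027 m and x of stop_board in the frame of slope between -0.006 and 0.006 m and y of stop_board in the frame of slope between -0.006 and 0.006 m and angle between the z axis of stop_board and the z axis of slope, either way round below 0.15 rad and x of tile in the frame of slope between 0.052 and 0.065 m and y of tile in the frame of slope between -0.01 and 0.01 m and z of tile in the frame of slope between -0.003 and 0.005 m and angle between the x axis of tile and the x axis of slope, either way round below 0.1 rad and angle between the z axis of tile and the z axis of slope, either way round below 0.08 rad and angle between tile's own z axis and vertical below 0.7 rad and linear speed of each of tile, stop_board below 0.02 m/s); the robot touches nothing.
It fails at once if the other board or a bystander is moved by more than 30 mm (distance of any of narrow_board, square_tile, jug, bowl, jar, brush from where it was at the start of the episode above 0.03 m).
It also fails if it takes over 72 s, if anything falls off the work surface, if the arm or the gripper's body presses on something with over 40 N, if the wrist force passes 120 N, or if a joint passes its speed limit or range.

### The arm

A 6-joint arm with a two-finger parallel gripper is mounted at the origin on the work surface. World frame = base frame: x ahead of the robot, y to its left, z up, the work surface at z = 0. Lengths are in m, angles in degrees, forces in N, time in s.
With the tool pointing down it reaches from about 0.325 to 0.775 m from the base axis. Payload 5.5 kg.
Tool frame: the origin (TCP) lies at the centre of the arm's flange, where the gripper is bolted on; the fingertips stand 182 mm ahead of it and the grasp point (between the pads) lies 163 mm ahead of it; z points along the fingers, y is the direction in which the jaws open and shut (so a half turn about z gives the same grasp; the last joint's range is limited). The gripper opens to 88 mm and grips with 3 to 60 N. Pads are 20 mm wide; open, the fingers measure 115 mm over their backs; the gripper's body (75 mm by 178 mm) begins 61 mm behind the grasp point.
Start: joints at [63.272, 5.22, 70.514, -0, 104.267, -3.249], TCP at [0.239, 0.55, 0.405] pointing down, gripper open.
Joint ranges: [-164.24, 164.24], [-49.07, 125.15], [9.68, 141.18], [-86.29, 266.29], [3.28, 154.24], [-151.56, 151.56]. Speed limits (degrees/s): [147.25, 147.25, 172.46, 180, 180, 180].

### API

Orientations are given as [roll, pitch, yaw] about the fixed x, y, z axes, in that order (R = Rz(yaw) Ry(pitch) Rx(roll)).
In Python, from station import r gives the robot as it stands. The module is installed in compiled form; this text tells all that it offers. Calls block until the motion is done:
- r.reach(position, orientation): joint-space move of the TCP to a pose.
- r.servo_line(position, rotation=None, speed=0.15): straight line of the TCP; rotation=None keeps the orientation; speed is the mean speed in m/s.
- r.move_joints(angles): joint-space move.
- r.let_go() and r.grab(squeeze=None): open the fingers fully, or close them until they stop; squeeze is the grip in N (None keeps the last).
- r.wait(seconds).
- r.inverse_kinematics(position, orientation): joint angles nearest the present ones, or None.
- r.sense(): the state.
- r.snapshot(name): name is "side" or "top"; returns a dict with "frame" (400x640x3 uint8, red, green, blue), "fx", "fy", "cx", "cy" (pixels), "R" (3x3) and "t" (3): a world point X has camera coordinates R X + t. Camera axes: x right, y down, z forward; pixel columns grow to the right and rows downward; lengths in m; the calibration is good to about 2 mm. A picture is of the moment at which its call begins. There is no depth.
A pose or a line that the arm cannot do raises r.IKError and nothing moves.
- r.hand_in(): hands the job in, once; it reports no verdict.
The state is a dict: "clock": time; "joints": joint angles; "joint_vel": joint speeds; "joint_torque": joint torques, N m; "tcp_pos": TCP position; "orientation": TCP orientation; "contact_force": force on the tool from outside, world axes, zero at the start; "torque": the same for the moment, N m; "opening": finger opening in m.
Only numpy, scipy, OpenCV 4.12 (cv2) and the standard library are available. Lean on these libraries where they do the work, as an engineer would, in place of code of your own. Each camera call takes 0.05 s, during which the arm holds its last target. There are 200 camera calls.

## Working session

There is one attempt and no reset: what is moved stays moved. The work goes in short steps, each a Python script; the robot and the scene stay as the last script left them, time stands still between calls to the robot, and variables do not carry over. Pictures are saved under pics/ and viewed, about 8 in all and at most 12, crops included, and the job is handed in when it is done.

```bash
mkdir -p pics; python3 - <<'E'
from station import r
import cv2,pickle
for n in("side","top"):
    s=r.snapshot(n);cv2.imwrite(f"pics/{n}0.png",s["frame"][:,:,::-1]);pickle.dump(s,open(n+"0.pkl","wb"))
    print(n,s["fx"],s["cx"],s["cy"],s["R"],s["t"])
print(r.sense())
E
```

```text
side 365.254452508987 330.3968025073938 197.3992760498775 [[-0.88233322 -0.47060086 -0.00478751]
 [-0.36449374  0.68975653 -0.6256039 ]
 [ 0.29771195 -0.55024609 -0.78012617]] [0.46306619 0.24044507 0.94448761]
top 442.9024407410492 326.63666494170803 205.37691938861119 [[-0.00200424 -0.99990804 -0.01341242]
 [-0.99430536  0.00342175 -0.10651359]
 [ 0.10654969  0.01312256 -0.99422078]] [-0.00907223  0.55266331  1.13400434]
{'clock': 0.1, 'joints': array([ 6.32705113e+01,  5.26015995e+00,  7.05722929e+01, -8.94005868e-04,
        1.04265642e+02, -3.25013626e+00]), 'joint_vel': array([ 0.02574494, -0.05776619, -0.12935698,  0.09282845, -0.04765477,
       -0.0465883 ]), 'joint_torque': array([ 1.53383371e-03, -4.47853482e+01, -4.07571352e+01,  6.99572498e-02,
        2.84544291e-02, -8.49723415e-05]), 'tcp_pos': array([0.23909911, 0.55037385, 0.40363189]), 'orientation': array([-1.79902013e+02, -4.69610257e-03,  1.56520424e+02]), 'contact_force': array([ 0.15688004, -0.44709291, -0.95946661]), 'torque': array([0.0668562 , 0.03612516, 0.00221571]), 'opening': 0.08791481606805174}
```

View pics/side0.png

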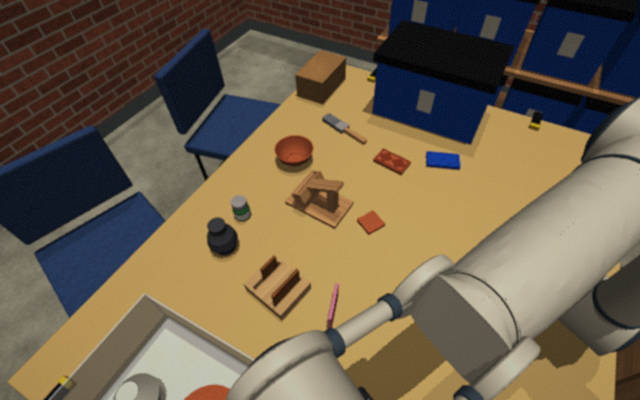

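View pics/top0.png

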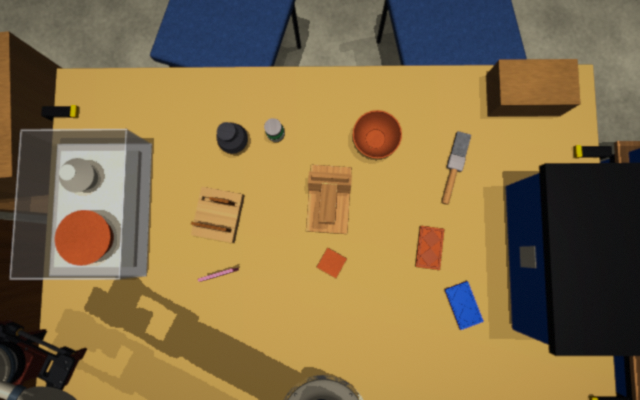

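```bash
python3 - <<'E'
import cv2
def crop(n,out,c0,c1,r0,r1,s):
    im=cv2.imread(n)[r0:r1,c0:c1]; im=cv2.resize(im,None,fx=s,fy=s,interpolation=cv2.INTER_CUBIC)
    for c in range((c0+19)//20*20,c1,20): cv2.putText(im,str(c),(int((c+.5-c0)*s),10),0,.35,(255,0,0),1); cv2.line(im,(int((c+.5-c0)*s),12),(int((c+.5-c0)*s),18),(255,0,0),1)
    for q in range((r0+9)//10*10,r1,10): cv2.putText(im,str(q),(0,int((q+.5-r0)*s)),0,.35,(255,0,0),1)
    cv2.imwrite(out,im)
# top: two panels (rack, stand) 4x side by side, tile separately
crop("pics/top0.png","pics/a.png",185,365,155,245,4.4)
crop("pics/side0.png","pics/b.png",240,415,145,320,3.4)
E
```

```text
(no output)
```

View pics/a.png

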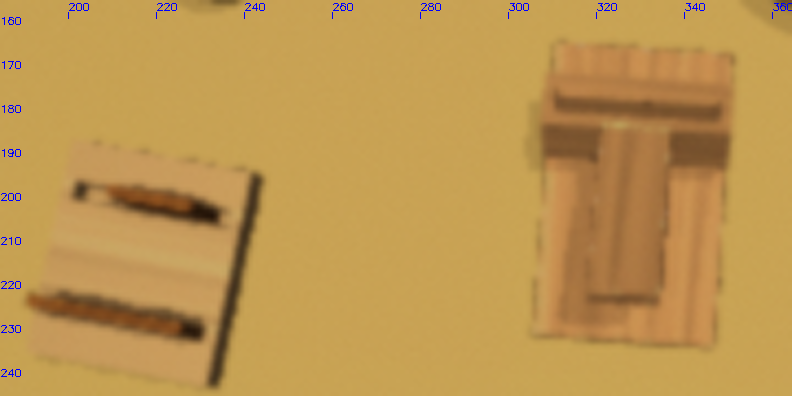

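View pics/b.png

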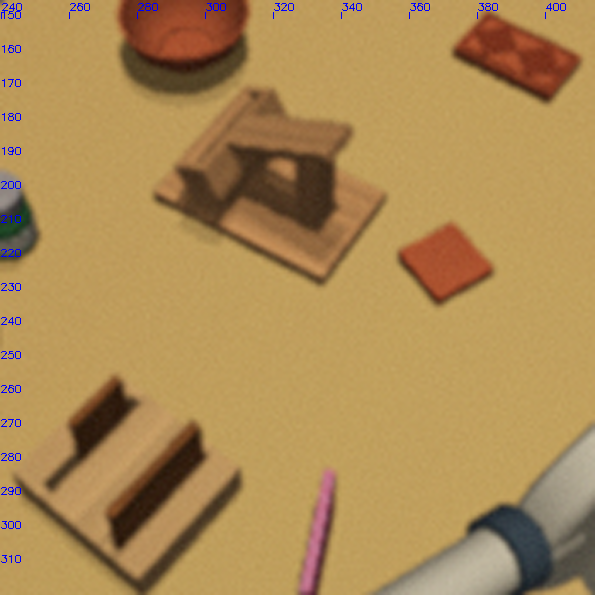

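Top view: near (wide) board's top edge runs about (191,223)–(227,229) px, narrow board behind it; slot of the stand at about (310,177)–(348,180), rail end row ~221. Side view: wide board top (271,296)–(297,269), stand plate corners (285,202), (334,226), (353,202), tile around (390,161). Fit poses from these.

```bash
cat > h.py <<'E'
import numpy as np,cv2,pickle
from scipy.optimize import least_squares,minimize
from scipy.spatial.transform import Rotation as Ro
def proj(s,X):
    c=np.atleast_2d(X)@np.array(s["R"]).T+np.array(s["t"]); return np.c_[s["fx"]*c[:,0]/c[:,2]+s["cx"],s["fy"]*c[:,1]/c[:,2]+s["cy"]]
S={n:pickle.load(open(n+"0.pkl","rb")) for n in("side","top")}
def T(p,L):  # p=x,y,z,yaw
    return np.asarray(L)@Ro.from_euler("z",p[3]).as_matrix().T+p[:3]
def A(u,v): return ("top",u/4.4+184.5,v/4.4+154.5)
def B(u,v): return ("side",u/3.4+239.5,v/3.4+144.5)
def fit(pts,p0,fixz=False):
    L=np.array([q[0] for q in pts])/1000; o=[q[1] for q in pts]
    def f(p):
        if fixz: p=np.array([p[0],p[1],p0[2],p[2]])
        W=T(p,L); return np.concatenate([proj(S[c],w)[0]-[u,v] for w,(c,u,v) in zip(W,o)])
    p0=np.array(p0,float); q=p0[[0,1,3]] if fixz else p0
    k=least_squares(f,q,loss="soft_l1"); x=k.x
    if fixz: x=np.array([x[0],x[1],p0[2],x[2]])
    return x,f(k.x).reshape(-1,2)
c,sn=np.cos(np.radians(25)),np.sin(np.radians(25))
def sl(x,y,z=0): return (x*c-z*sn,y,75+x*sn+z*c)   # slope->stand, mm
E
cat > m.py <<'E'
from h import *
np.set_printoptions(precision=4,suppress=True)
stand=[((-45,-55,14),A(557,42)),((-45,55,14),A(735,56)),((135,-55,14),A(533,333)),((135,55,14),A(714,347)),
 (sl(0,-47.5),A(554,99)),(sl(0,47.5),A(721,112)),(sl(126,-20),A(588,295)),(sl(126,20),A(660,297)),
 ((-45,-55,14),B(153,193)),((135,55,14),B(386,193)),((135,-55,14),B(322,276)),(sl(126,20),B(352,127)),(sl(126,-20),B(331,153))]
rack=[((65,55,35),A(72,140)),((65,-55,35),A(252,172)),((-65,-55,35),A(208,384)),((-65,55,35),A(28,355)),
 ((65,55,35),B(15,478)),((-65,55,35),B(142,583)),((-65,-55,35),B(241,472))]
board=[((0,45,75),A(28,299)),((0,-45,75),A(184,328)),((0,45,75),B(112,516)),((0,-45,75),B(197,425))]
nb=[((0,25,75),A(108,189)),((0,-25,75),A(190,206)),((0,25,75),B(72,424)),((0,-25,75),B(118,378))]
R={}
for n,P,p0 in(("stand",stand,(.5,0,0,np.pi)),("rack",rack,(.45,.25,0,0)),("board",board,(.45,.25,.01,0)),("nb",nb,(.5,.25,.01,0))):
    for fz in(0,1):
        x,res=fit(P,p0,fz); print(n,x[:3],np.degrees(x[3]),"rms",np.sqrt((res**2).mean())); 
    R[n]=x; print(res.round(1).tolist())
# tile: mask IoU
M={}
for n,(c0,c1,r0,r1) in dict(top=(410,450,220,275),side=(368,414,145,178)).items():
    f=S[n]["frame"]; h=cv2.cvtColor(f,cv2.COLOR_RGB2HSV); g=np.zeros(f.shape[:2])
    a=((h[...,0]<9)|(h[...,0]>172))&(h[...,1]>140); g[r0:r1,c0:c1]=a[r0:r1,c0:c1]; M[n]=cv2.resize(g,None,fx=4,fy=4,interpolation=cv2.INTER_LINEAR)>.5; print(n,g.sum())
box=np.array([[a,b,z] for a in(-.055,.055) for b in(-.032,.032) for z in(0,.014)])
def cost(p):
    t=0
    for n in M:
        q=proj(S[n],T(p,box)); hu=cv2.convexHull((((q+.5)*4-.5)*16).astype(np.int32)); g=np.zeros(M[n].shape,np.uint8)
        cv2.fillConvexPoly(g,hu,1,shift=4); g=g>0; t+=(g^M[n]).sum()/(g|M[n]).sum()
    return t
best=None
s=S["top"]
for yaw in(-.1,.05,-.2):
    k=minimize(cost,[.39,-.26,0,yaw],method="Nelder-Mead",options=dict(initial_simplex=np.array([[.39,-.26,0,yaw],[.41,-.26,0,yaw],[.39,-.24,0,yaw],[.39,-.26,.01,yaw],[.39,-.26,0,yaw+.2]]),maxiter=400))
    if best is None or k.fun<best.fun: best=k
print("tile",best.x,np.degrees(best.x[3]),best.fun); R["tile"]=best.x
pickle.dump(R,open("R.pkl","wb"))
E
python3 m.py
```

```text
stand [ 0.6169 -0.0192  0.0021] 175.82876853056885 rms 0.5964070060222603
stand [ 0.6172 -0.0194  0.    ] 175.86139425156358 rms 0.628422933963884
[[-0.4, 0.1], [0.0, -0.4], [0.1, 0.7], [0.4, 0.4], [0.8, -0.1], [0.1, -0.5], [-0.1, -0.6], [0.2, 0.1], [0.0, -0.2], [0.7, 0.3], [0.5, 1.4], [-0.3, -0.4], [-1.7, 1.4]]
rack [ 0.5297  0.2783 -0.0022] -10.100960992247806 rms 0.4036219686342454
rack [0.5293 0.2783 0.    ] -10.099135911119772 rms 0.4506203461886639
[[-0.1, 0.3], [-0.1, 0.1], [0.2, 0.8], [-0.2, 0.1], [-0.9, -0.3], [-0.4, 0.1], [0.2, -0.9]]
board [0.4959 0.2836 0.0089] -10.379429888935611 rms 0.36089475018707184
board [0.4957 0.2836 0.01  ] -10.331453608115526 rms 0.37814169021535626
[[0.2, 0.4], [-0.1, 0.2], [-0.7, 0.1], [0.1, -0.6]]
nb [0.5621 0.2598 0.0123] -11.015077854989757 rms 0.3696724065891634
nb [0.5626 0.2597 0.01  ] -10.950509606538077 rms 0.43657457384900944
[[0.1, 0.1], [0.8, -0.0], [-0.7, 0.6], [0.2, 0.1]]
top 455.0
side 391.0
tile [ 0.4453 -0.2867 -0.006  -0.0946] -5.418090705373863 0.8817854156351741
```

```bash
python3 - <<'E'
s=open('m.py').read()
s=s.replace('a=((h[...,0]<9)|(h[...,0]>172))&(h[...,1]>140);','a=((h[...,0]<13)|(h[...,0]>170))&(h[...,1]>110);')
s=s.replace('[.39,-.26','[.437,-.258').replace('[.41,-.26','[.457,-.258').replace('[.39,-.24','[.437,-.238')
s=s.replace('print(n,g.sum())','print(n,g.sum(),h[247 if n=="top" else 161,(430 if n=="top" else 390)-30:(430 if n=="top" else 390)+30:4].tolist())')
open('m.py','w').write(s)
E
python3 m.py | tail -3
```

```text
top 985.0 [[20, 149, 200], [20, 149, 200], [20, 148, 200], [20, 149, 199], [20, 154, 169], [8, 185, 164], [9, 200, 189], [9, 202, 182], [9, 198, 183], [9, 199, 187], [9, 187, 172], [20, 149, 198], [20, 148, 200], [20, 150, 199], [20, 149, 199]]
side 482.0 [[20, 133, 190], [20, 131, 192], [20, 133, 191], [19, 137, 173], [9, 186, 74], [8, 193, 111], [8, 189, 147], [9, 190, 160], [8, 185, 142], [7, 197, 123], [7, 205, 117], [8, 181, 162], [9, 186, 130], [20, 135, 191], [19, 131, 191]]
tile [ 0.4423 -0.2812  0.0019 -0.1163] -6.664376358431626 0.25419559386798063
```

```bash
cat >> m.py <<'E'
for it in range(3):
    k=minimize(cost,R["tile"],method="Nelder-Mead",options=dict(initial_simplex=np.array([R["tile"]+d for d in np.vstack([np.zeros(4),np.diag([.006,.006,.006,.08])])]))); R["tile"]=k.x
print("tile",k.x,np.degrees(k.x[3]),k.fun)
tz=R["tile"].copy(); k=minimize(lambda q:cost([q[0],q[1],0,q[2]]),tz[[0,1,3]],method="Nelder-Mead",options=dict(initial_simplex=tz[[0,1,3]]+np.vstack([np.zeros(3),np.diag([.006,.006,.08])])))
print("tile z=0",k.x,k.fun); R["tile"]=np.array([k.x[0],k.x[1],0,k.x[2]]); pickle.dump(R,open("R.pkl","wb"))
panels=[]
def bx(x,y,z): return np.array([[a,b,d] for a in x for b in y for d in z])/1000
E_=[(0,1),(0,2),(0,4),(1,3),(1,5),(2,3),(2,6),(3,7),(4,5),(4,6),(5,7),(6,7)]
def panel(n,c0,r0,w,h,sc):
    im=cv2.resize(S[n]["frame"][r0:r0+h,c0:c0+w,::-1],None,fx=sc,fy=sc,interpolation=cv2.INTER_CUBIC)
    def ln(P,col):
        q=(proj(S[n],P)+.5-[c0,r0])*sc
        cv2.polylines(im,[np.round(q).astype(int).reshape(-1,1,2)],False,col,1,cv2.LINE_AA)
    for o,B3 in(("tile",box),("board",bx((-4,4),(-45,45),(0,75))),("nb",bx((-4,4),(-25,25),(0,75))),("rack",bx((-65,65),(-55,55),(0,35))),("stand",bx((-45,135),(-55,55),(0,14)))):
        W=T(R[o],B3)
        for a,b in E_: ln(W[[a,b]],(255,255,0))
    for y0 in([(-5.25,-47.5),(-5.25,47.5),(5.25,47.5),(5.25,-47.5),(-5.25,-47.5)],[(15,-20),(126,-20),(126,20),(15,20)],[(-17.5,-55),(17.5,-55),(17.5,55),(-17.5,55),(-17.5,-55)]):
        ln(T(R["stand"],np.array([sl(*p) for p in y0])/1000),(0,255,0))
    return im
im=np.vstack([np.hstack([panel("top",190,160,90,85,3),panel("top",295,160,65,85,3),panel("top",405,215,100,85,3)]),
  np.hstack([panel("side",240,253,90,72,3.5),panel("side",283,165,62,72,3.5),panel("side",366,135,66,72,3.5)])[:,:765]])
cv2.imwrite("pics/ov.png",im)
E
python3 m.py | tail -2
```

```text
tile [ 0.4423 -0.2812  0.0019 -0.1163] -6.664376358431626 0.25419559386798063
tile z=0 [ 0.443  -0.2826 -0.1483] 0.25021205251923706Traceback (most recent call last):
  File "m.py", line 53, in <module>
    im=np.vstack([np.hstack([panel("top",190,160,90,85,3),panel("top",295,160,65,85,3),panel("top",405,215,100,85,3)]),
      np.hstack([panel("side",240,253,90,72,3.5),panel("side",283,165,62,72,3.5),panel("side",366,135,66,72,3.5)])[:,:765]])
    return _nx.concatenate(arrs, 0, dtype=dtype, casting=casting)
           ~~~~~~~~~~~~~~~^^^^^^^^^^^^^^^^^^^^^^^^^^^^^^^^^^^^^^^
ValueError: all the input array dimensions except for the concatenation axis must match exactly, but along dimension 1, the array at index 0 has size 765 and the array at index 1 has size 763
```

```bash
sed -i 's/"side",366,135,66,72,3.5/"side",366,135,70,72,3.5/; s/panel("side",283/panel("side",283/' m.py
python3 m.py | tail -1
```

```text
tile z=0 [ 0.443  -0.2826 -0.1483] 0.25021205251923706
```

View pics/ov.png

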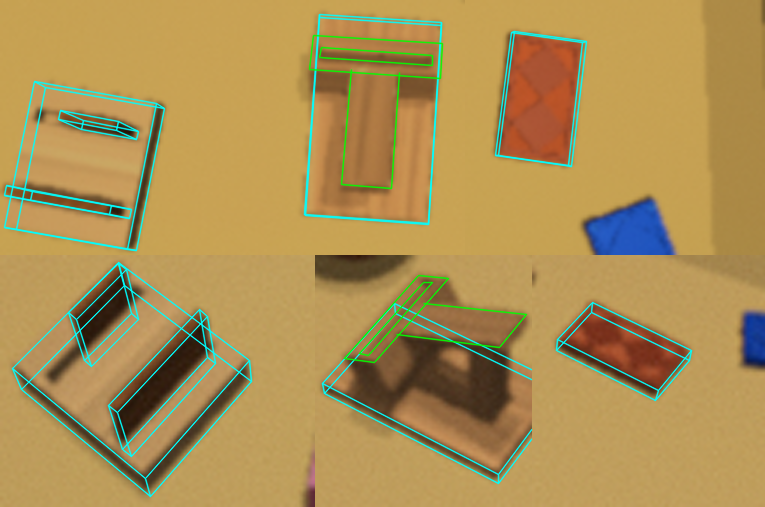

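Overlay matches everywhere (within ~1 px); heights found free (stand +2 mm, rack −2 mm, board 9 mm, tile ~2 mm) agree with the text. Now plan poses and check IK.

```bash
cat > g.py <<'E'
from h import *
from station import r
P=pickle.load(open("R.pkl","rb"))
Rz=lambda a:Ro.from_euler("z",a).as_matrix()
ST=P["stand"]; SR=Rz(ST[3])@Ro.from_euler("y",-25,degrees=True).as_matrix()  # slope axes in world
SO=ST[:3]+[0,0,.075]
def slope(x,y,z): return SO+SR@np.array([x,y,z])/1000
def tool(objR,s,ax=0):  # jaws along object axis ax, fingers along -z
    z=-objR[:,2]; y=s*objR[:,ax]; return np.c_[np.cross(y,z),y,z]
def tcp(g,R): return list(np.asarray(g)-.163*R[:,2]), list(Ro.from_matrix(R).as_euler("xyz",degrees=True))
BR=Rz(P["board"][3]); TR=Rz(P["tile"][3])
G=58 # grip height on the board, mm
def bgrasp(dz,s): return tcp(P["board"][:3]+[0,0,(G+dz)/1000],tool(BR,s))
def bplace(z,s,x=0,y=0): return tcp(slope(x,y,z+G),tool(SR,-s))   # z: board lower edge in slope frame
def tgrasp(dz,s): return tcp(P["tile"][:3]+[0,0,(20.5+dz)/1000],tool(TR,s,1))
def tplace(x,z,s,y=0): return tcp(slope(x,y,z+20.5),tool(SR,-s,1))
E
python3 - <<'E'
from g import *
np.set_printoptions(precision=1,suppress=True)
print(slope(0,0,0))
for s in(1,-1):
    for n,p in(("bg",bgrasp(100,s)),("bg",bgrasp(0,s)),("bp",bplace(60,s)),("bp",bplace(-30,s)),("tg",tgrasp(0,s)),("tp",tplace(60,60,s)),("tp",tplace(60,0,s))):
        print(s,n,np.array(p[0])*1000,r.inverse_kinematics(*p))
E
```

```text
[ 0.6 -0.   0.1]
1 bg [495.7 283.6 331. ] [26.4  0.6 82.7 -0.  96.7 36.7]
1 bg [495.7 283.6 231. ] [26.4  2.9 90.7 -0.  86.5 36.7]
1 bp [735.7 -28.  329.7] [ -4.8  40.2  35.9  -0.3 128.9  -0.8]
1 bp [697.7 -25.2 248.1] [ -4.8  33.5  53.6  -0.3 117.9  -0.7]
1 tg [ 443.  -282.6  183.5] [ -36.2   -2.1  100.6    0.    81.5 -117.8]
1 tp [665.6 -22.9 321. ] [ -4.8  27.   54.8  -0.3 123.2 -90.8]
1 tp [640.3 -21.1 266.7] [ -4.8  23.6  64.7  -0.3 116.7 -90.8]
-1 bg [495.7 283.6 331. ] [  26.4    0.6   82.7   -0.    96.7 -143.3]
-1 bg [495.7 283.6 231. ] [  26.4    2.9   90.7   -0.    86.5 -143.3]
-1 bp [735.7 -28.  329.7] None
-1 bp [697.7 -25.2 248.1] None
-1 tg [ 443.  -282.6  183.5] [-36.2  -2.1 100.6  -0.   81.5  62.2]
-1 tp [665.6 -22.9 321. ] [ -4.8  27.   54.8  -0.3 123.2  89.2]
-1 tp [640.3 -21.1 266.7] [ -4.8  23.6  64.7  -0.3 116.7  89.2]
```

```bash
python3 - <<'E'
from g import *
np.set_printoptions(precision=4,suppress=True)
r.reach(*bgrasp(90,1)); r.servo_line(*bgrasp(0,1),speed=.12)
print("down",r.sense()["contact_force"])
r.grab(35); s=r.sense(); print("open",s["opening"],s["contact_force"],s["clock"])
r.servo_line(*bgrasp(90,1),speed=.12)
s=r.sense(); print("lift",s["opening"],s["contact_force"],s["clock"])
r.reach(*bplace(60,1)); r.servo_line(*bplace(10,1),speed=.1); r.wait(.2)
s=r.sense(); print("over",s["opening"],s["contact_force"],s["clock"])
ims=[]
for n,(c0,r0,w,h) in dict(top=(295,150,70,80),side=(265,145,90,75)).items():
    q=r.snapshot(n); S[n]=q; pickle.dump(q,open(n+"1.pkl","wb"))
    sc=400/w; im=cv2.resize(q["frame"][r0:r0+h,c0:c0+w,::-1],None,fx=sc,fy=sc,interpolation=cv2.INTER_CUBIC)
    b=np.array([[a,d,e] for a in(-4,4) for d in(-45,45) for e in(10,85)])
    k=[slope(*v) for v in b]
    for a,d in[(0,1),(0,2),(0,4),(1,3),(1,5),(2,3),(2,6),(3,7),(4,5),(4,6),(5,7),(6,7)]:
        cv2.polylines(im,[np.round((proj(q,np.array([k[a],k[d]]))+.5-[c0,r0])*sc).astype(int).reshape(-1,1,2)],False,(255,255,0),1,cv2.LINE_AA)
    for L in([(-9.25,-47.5),(-9.25,47.5),(9.25,47.5),(9.25,-47.5),(-9.25,-47.5)],):
        cv2.polylines(im,[np.round((proj(q,np.array([slope(*v,0) for v in L]))+.5-[c0,r0])*sc).astype(int).reshape(-1,1,2)],False,(0,255,0),1,cv2.LINE_AA)
    ims.append(cv2.copyMakeBorder(im,0,max(0,460-im.shape[0]),0,0,cv2.BORDER_CONSTANT)[:460])
cv2.imwrite("pics/over.png",np.hstack(ims))
E
```

```text
down [-0.5818  0.234  -0.2799]
open 0.007890357366654938 [-0.5474 -0.1995 -0.1871] 3.6167
lift 0.008001383169277341 [-0.0614  0.0991 -0.9136] 4.5167
over 0.007969395518325527 [-0.142  -0.3231 -0.9329] 6.6917
```

View pics/over.png

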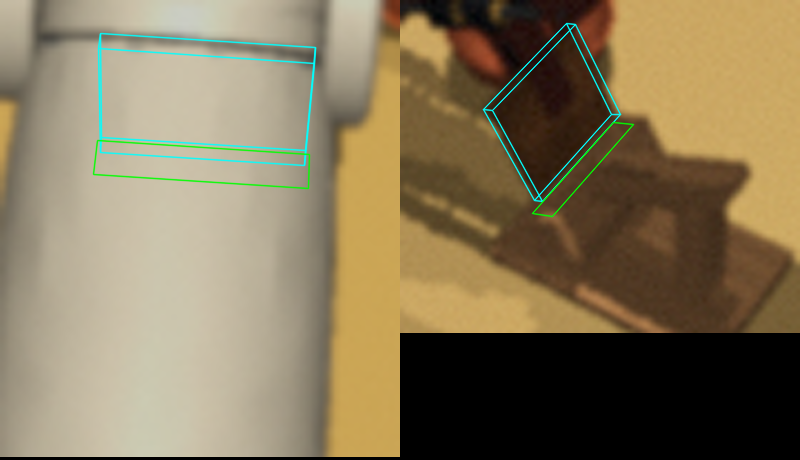

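Top view is hidden by the arm; in the side view the held board lies on the predicted outline (corners ~(284,170), (296,190), (314,171)) over the slot. Insert in steps, watching the force.

```bash
python3 - <<'E'
from g import *
np.set_printoptions(precision=2,suppress=True)
F0=r.sense()["contact_force"]
for z in(4,0,-3,-6,-10,-14,-18,-22,-25,-27,-29,-30):
    r.servo_line(*bplace(z,1),speed=.04); s=r.sense(); f=SR.T@(s["contact_force"]-F0); e=SR.T@(s["tcp_pos"]-np.array(bplace(z,1)[0]))*1000
    print(z,f,e,s["torque"])
    if np.abs(f).max()>12: break
print(s["clock"])
E
```

```text
4 [0.73 0.98 0.45] [-0.16  0.06 -0.7 ] [-0.04 -0.16 -0.01]
0 [ 0.48 -0.14  0.27] [-0.05  0.01 -0.4 ] [-0.04 -0.17 -0.03]
-3 [ 0.93 -0.37  0.63] [-0.02 -0.03 -0.23] [-0.1  -0.14 -0.04]
-6 [-0.85  0.52 -0.39] [-0.14 -0.01 -0.22] [-0.05 -0.42  0.02]
-10 [-1.76 -0.51 -0.55] [-0.26 -0.02 -0.59] [-0.05 -0.65  0.02]
-14 [-2.43 -0.34 -0.76] [-0.23  0.01 -0.55] [-0.05 -0.8   0.04]
-18 [-2.67  0.88 -1.71] [-0.18 -0.01 -0.43] [-0.09 -0.93  0.  ]
-22 [-4.02  0.14 -0.6 ] [-0.17  0.02 -0.35] [-0.1  -1.09  0.09]
-25 [-4.55  0.44  1.08] [-0.09  0.   -0.08] [-0.14 -1.18  0.04]
-27 [-4.26 -0.84  1.92] [-0.04  0.02  0.17] [-0.14 -1.13  0.03]
-29 [-3.5  -0.25  1.43] [-0.01  0.02  0.25] [-0.13 -1.12  0.04]
-30 [-4.47 -0.58  3.2 ] [ 0.14 -0.01  0.75] [-0.12 -1.1   0.06]
9.8417
```

```bash
python3 - <<'E'
from g import *
np.set_printoptions(precision=2,suppress=True)
F0=np.array([-.14,-.32,-.93])
for z in np.arange(-31,-36.1,-1):
    r.servo_line(*bplace(z,1),speed=.03); s=r.sense(); f=SR.T@(s["contact_force"]-F0); e=SR.T@(s["tcp_pos"]-np.array(bplace(z,1)[0]))*1000
    print(z,f,e,s["torque"])
    if np.abs(f).max()>15: break
r.let_go(); r.wait(.2); s=r.sense(); print("open",s["opening"],s["contact_force"])
p,o=tcp(np.array(s["tcp_pos"])+SR[:,2]*.09+.163*(tool(SR,-1)[:,2]),tool(SR,-1))
r.servo_line(p,o,speed=.12)
r.reach(*tgrasp(110,-1)); print(r.sense()["clock"])
ims=[]
for n,(c0,r0,w,h) in dict(top=(295,150,70,80),side=(265,145,90,75)).items():
    q=r.snapshot(n); pickle.dump(q,open(n+"2.pkl","wb"))
    sc=400/w; im=cv2.resize(q["frame"][r0:r0+h,c0:c0+w,::-1],None,fx=sc,fy=sc,interpolation=cv2.INTER_CUBIC)
    b=np.array([[a,d,e] for a in(-4,4) for d in(-45,45) for e in(0,45)]); k=[slope(*v) for v in b]
    for a,d in[(0,1),(0,2),(0,4),(1,3),(1,5),(2,3),(2,6),(3,7),(4,5),(4,6),(5,7),(6,7)]:
        cv2.polylines(im,[np.round((proj(q,np.array([k[a],k[d]]))+.5-[c0,r0])*sc).astype(int).reshape(-1,1,2)],False,(255,255,0),1,cv2.LINE_AA)
    ims.append(cv2.copyMakeBorder(im,0,max(0,460-im.shape[0]),0,0,cv2.BORDER_CONSTANT)[:460])
cv2.imwrite("pics/home.png",np.hstack(ims))
E
```

```text
-31.0 [-4.04 -0.65  6.54] [0.43 0.01 1.71] [-0.19 -1.04  0.05]
-32.0 [-4.59 -0.49  9.97] [ 0.75 -0.03  2.72] [-0.11 -0.96  0.06]
-33.0 [-3.53 -0.82 12.22] [ 1.05 -0.01  3.68] [-0.12 -0.9   0.05]
-34.0 [-4.63 -0.05 14.77] [ 1.36 -0.02  4.69] [-0.1  -0.79  0.08]
-35.0 [-4.09 -0.59 18.59] [ 1.68 -0.03  5.68] [-0.1  -0.74  0.03]
open 0.08817701545544031 [-0.21 -0.18  0.22]
14.775
```

View pics/home.png

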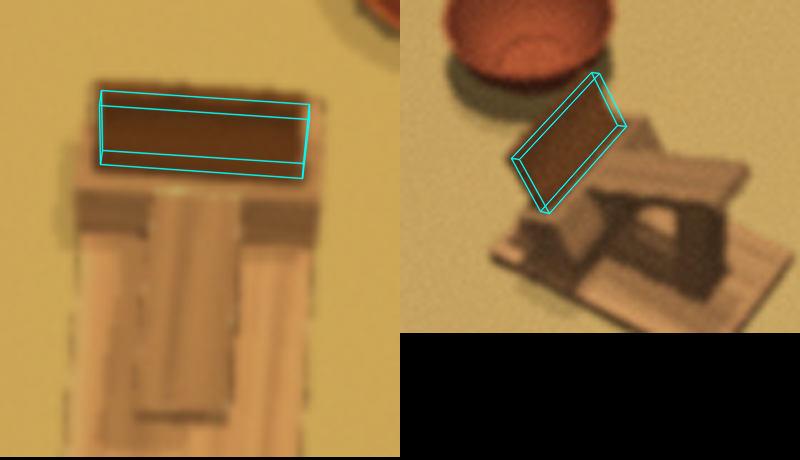

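Board is home: it stopped hard at about −29.3 mm, and both views show it standing in the slot on the predicted outline (side: top edge (291,180)–(310,161), foot at the mouth). It is about 1–2 mm toward −x, −y. Next, the tile.

```bash
python3 - <<'E'
from g import *
np.set_printoptions(precision=3,suppress=True)
r.servo_line(*tgrasp(0,-1),speed=.12); print("down",r.sense()["contact_force"])
r.grab(35); s=r.sense(); print("open",s["opening"],s["contact_force"],s["tcp_pos"])
r.servo_line(*tgrasp(40,-1),speed=.08); r.servo_line(*tgrasp(170,-1),speed=.15); r.wait(.1)
s=r.sense(); print("lift",s["opening"],s["contact_force"],s["clock"])
r.reach(*tplace(70,90,-1)); r.servo_line(*tplace(61.5,12,-1),speed=.1); r.wait(.2)
s=r.sense(); print("over",s["opening"],s["contact_force"],s["clock"])
ims=[]
for n,(c0,r0,w,h) in dict(top=(295,150,70,80),side=(265,135,100,85)).items():
    q=r.snapshot(n); pickle.dump(q,open(n+"3.pkl","wb"))
    sc=400/w; im=cv2.resize(q["frame"][r0:r0+h,c0:c0+w,::-1],None,fx=sc,fy=sc,interpolation=cv2.INTER_CUBIC)
    for xs,ys,zs in(((6.5,116.5),(-32,32),(12,26)),((-4,4),(-45,45),(0,45))):
        k=[slope(a,d,e) for a in xs for d in ys for e in zs]
        for a,d in[(0,1),(0,2),(0,4),(1,3),(1,5),(2,3),(2,6),(3,7),(4,5),(4,6),(5,7),(6,7)]:
            cv2.polylines(im,[np.round((proj(q,np.array([k[a],k[d]]))+.5-[c0,r0])*sc).astype(int).reshape(-1,1,2)],False,(255,255,0),1,cv2.LINE_AA)
    ims.append(cv2.copyMakeBorder(im,0,max(0,460-im.shape[0]),0,0,cv2.BORDER_CONSTANT)[:460])
cv2.imwrite("pics/tover.png",np.hstack(ims))
E
```

```text
down [-0.56   0.431  0.447]
open 0.0638526278133403 [0.388 0.884 0.315] [ 0.443 -0.283  0.184]
lift 0.06361481658954911 [ 0.159 -0.009 -2.243] 18.2083
over 0.06344126003263313 [ 0.118  0.735 -2.939] 20.5167
```

View pics/tover.png

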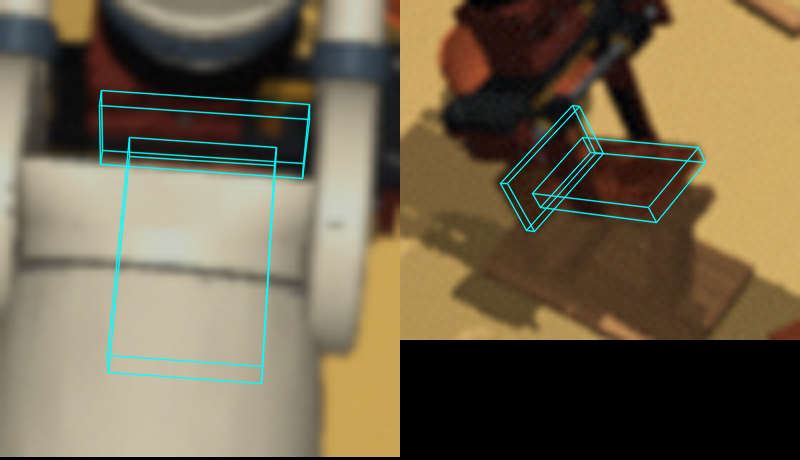

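The side view shows the tile held in the slope's tilt on the predicted outline, roughly (398–441, 169–190), clear of the board. Lower it with the force watched, then slide it down to the board.

```bash
python3 - <<'E'
from g import *
np.set_printoptions(precision=2,suppress=True)
F0=r.sense()["contact_force"]
def st(tag,x,z):
    r.servo_line(*tplace(x,z,-1),speed=.03); s=r.sense(); f=SR.T@(s["contact_force"]-F0); print(tag,round(x,1),round(z,1),f,s["torque"]); return f
for z in(6,4,3,2,1,0,-1,-2,-3,-4,-5):
    f=st("z",61.5,z)
    if f[2]>5 or abs(f[0])>8: break
r.wait(.15); fx0=f[0]
x=61.5
while x>56.5 and f[0]<fx0+6:
    x-=.5; f=st("x",x,z)
pickle.dump((x,z),open("xz.pkl","wb")); print(r.sense()["clock"],r.sense()["opening"])
E
```

```text
z 61.5 6 [-0.56  1.2   0.5 ] [ 0.02 -0.23  0.02]
z 61.5 4 [-0.09  0.8   0.3 ] [-0.   -0.23  0.  ]
z 61.5 3 [-0.18  0.29  0.55] [-0.01 -0.18  0.07]
z 61.5 2 [-0.88  1.44  0.78] [ 0.01 -0.25 -0.04]
z 61.5 1 [-0.96  0.83 -0.12] [-0.04 -0.23  0.02]
z 61.5 0 [0.14 0.94 4.92] [ 0.01 -0.14 -0.04]
z 61.5 -1 [0.75 0.59 9.85] [ 0.01 -0.02 -0.02]
x 61.0 -1 [2.74 0.94 9.46] [ 0.04  0.32 -0.01]
x 60.5 -1 [ 5.19  0.86 10.03] [0.04 0.67 0.03]
x 60.0 -1 [5.84 1.24 9.64] [0.06 0.83 0.01]
x 59.5 -1 [5.76 1.16 9.61] [ 0.03  0.89 -0.03]
x 59.0 -1 [6.08 0.74 9.75] [ 0.05  0.83 -0.06]
x 58.5 -1 [6.64 0.5  9.82] [ 0.11  0.84 -0.  ]
x 58.0 -1 [7.06 0.94 9.51] [ 0.01  0.84 -0.01]
24.3667 0.06370177802821225
```

```bash
python3 - <<'E'
from g import *
np.set_printoptions(precision=2,suppress=True)
F0=np.array([0.118,0.735,-2.939]); x,z=58.,-1
def st(x,z):
    r.servo_line(*tplace(x,z,-1),speed=.03); s=r.sense(); f=SR.T@(s["contact_force"]-F0); print(x,f,s["torque"]); return f
while x>55.5:
    x-=.5; f=st(x,z)
    if f[0]>10: break
r.let_go(); r.wait(.3); s=r.sense(); print(s["opening"],s["contact_force"])
Rt=tool(SR,1,1); g=np.array(s["tcp_pos"])+.163*Rt[:,2]
r.servo_line(*tcp(g+SR[:,2]*.1,Rt),speed=.1)
r.reach(*tgrasp(150,-1)); print(r.sense()["clock"])
ims=[]
for n,(c0,r0,w,h) in dict(top=(295,150,70,80),side=(265,135,100,85)).items():
    q=r.snapshot(n); pickle.dump(q,open(n+"4.pkl","wb"))
    sc=400/w; im=cv2.resize(q["frame"][r0:r0+h,c0:c0+w,::-1],None,fx=sc,fy=sc,interpolation=cv2.INTER_CUBIC)
    for xs,ys,zs in(((x-55,x+55),(-32,32),(0,14)),):
        k=[slope(a,d,e) for a in xs for d in ys for e in zs]
        for a,d in[(0,1),(0,2),(0,4),(1,3),(1,5),(2,3),(2,6),(3,7),(4,5),(4,6),(5,7),(6,7)]:
            cv2.polylines(im,[np.round((proj(q,np.array([k[a],k[d]]))+.5-[c0,r0])*sc).astype(int).reshape(-1,1,2)],False,(255,255,0),1,cv2.LINE_AA)
    ims.append(cv2.copyMakeBorder(im,0,max(0,460-im.shape[0]),0,0,cv2.BORDER_CONSTANT)[:460])
cv2.imwrite("pics/end.png",np.hstack(ims))
E
```

```text
57.5 [ 6.31  0.11 10.05] [0.04 0.83 0.  ]
57.0 [ 6.82  0.53 10.47] [ 0.03  0.8  -0.01]
56.5 [6.98 0.91 9.66] [-0.01  0.85 -0.02]
56.0 [ 6.98  0.63 10.01] [ 0.02  0.83 -0.02]
55.5 [7.   0.82 9.84] [0.03 0.86 0.  ]
0.087717016294351 [-0.67 -0.4  -0.43]
28.8583
```

View pics/end.png

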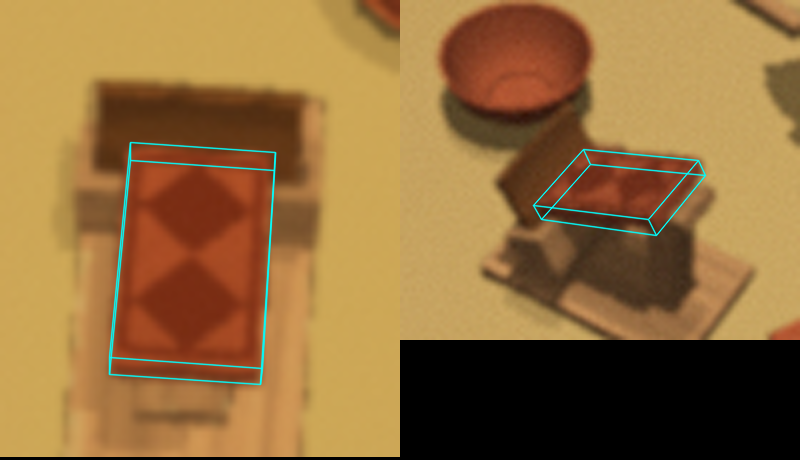

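Tile lies flat and square on the predicted outline (top: (314–343, 175–217) px), but the sliding force stayed at the friction level, so contact with the board isn't proven. Re-grip lightly and slide until a clear stop.

```bash
python3 - <<'E'
from g import *
np.set_printoptions(precision=2,suppress=True)
r.reach(*tplace(55.5,90,-1)); F0=r.sense()["contact_force"]
r.servo_line(*tplace(55.5,0,-1),speed=.1)
print(SR.T@(r.sense()["contact_force"]-F0))
r.grab(35); print(r.sense()["opening"],SR.T@(r.sense()["contact_force"]-F0))
x=55.5
while x>48:
    x-=.5; r.servo_line(*tplace(x,0,-1),speed=.03); s=r.sense(); f=SR.T@(s["contact_force"]-F0); e=SR.T@(s["tcp_pos"]-np.array(tplace(x,0,-1)[0]))*1000
    print(x,f,e,s["torque"])
    if f[0]>11: break
print(s["clock"])
E
```

```text
[ 0.17 -0.69 -1.28]
0.06364318143388524 [ 0.6  -0.89 -0.93]
55.0 [ 1.92 -0.86  0.74] [ 0.13 -0.02  0.19] [ 0.02  0.14 -0.01]
54.5 [ 3.36 -1.33  1.87] [ 0.18 -0.02  0.22] [ 0.05  0.43 -0.03]
54.0 [ 4.66 -1.57  1.91] [ 0.34 -0.02  0.21] [-0.02  0.81 -0.08]
53.5 [ 7.08 -1.05  1.81] [ 0.6  -0.04  0.24] [ 0.07  1.22 -0.02]
53.0 [10.74 -0.27  2.31] [ 0.83 -0.04  0.23] [ 0.    1.49 -0.12]
52.5 [11.2  -0.62  2.39] [ 1.09 -0.09  0.21] [ 0.1   1.84 -0.12]
33.2083
```

```bash
python3 - <<'E'
from g import *
np.set_printoptions(precision=2,suppress=True)
r.servo_line(*tplace(53.6,0,-1),speed=.03); print(r.sense()["contact_force"])
r.let_go(); r.wait(.3); s=r.sense(); print(s["opening"],s["contact_force"])
Rt=tool(SR,1,1); g=np.array(s["tcp_pos"])+.163*Rt[:,2]
r.servo_line(*tcp(g+SR[:,2]*.1,Rt),speed=.1)
r.reach(*tgrasp(150,-1)); print(r.sense()["clock"])
ims=[]
for n,(c0,r0,w,h) in dict(top=(295,150,70,80),side=(265,135,100,85)).items():
    q=r.snapshot(n); pickle.dump(q,open(n+"5.pkl","wb"))
    sc=400/w; im=cv2.resize(q["frame"][r0:r0+h,c0:c0+w,::-1],None,fx=sc,fy=sc,interpolation=cv2.INTER_CUBIC)
    ims.append(cv2.copyMakeBorder(im,0,max(0,460-im.shape[0]),0,0,cv2.BORDER_CONSTANT)[:460])
cv2.imwrite("pics/end2.png",np.hstack(ims))
# tile fit in the slope frame, from masks
for lim in(10,11):
    M={}
    for n,(c0,c1,r0,r1) in dict(top=(308,350,165,222),side=(293,350,165,200)).items():
        h=cv2.cvtColor(pickle.load(open(n+"5.pkl","rb"))["frame"],cv2.COLOR_RGB2HSV); g=np.zeros(h.shape[:2])
        a=((h[...,0]<lim)|(h[...,0]>172))&(h[...,1]>175); g[r0:r1,c0:c1]=a[r0:r1,c0:c1]; M[n]=cv2.resize(g,None,fx=4,fy=4)>.5
    box=np.array([[a,b,z] for a in(-55,55) for b in(-32,32) for z in(0,14)])
    def cost(p,ns=("top",)):
        L=box@Rz(p[2]).T+[p[0],p[1],0]; W=SO+L@SR.T/1000; t=0
        for n in ns:
            q=proj(S[n],W); gg=np.zeros(M[n].shape,np.uint8); cv2.fillConvexPoly(gg,cv2.convexHull((((q+.5)*4-.5)*16).astype(np.int32)),1,shift=4); gg=gg>0; t+=(gg^M[n]).sum()/(gg|M[n]).sum()
        return t
    k=minimize(cost,[56,0,0],method="Nelder-Mead",options=dict(initial_simplex=[[56,0,0],[60,0,0],[56,4,0],[56,0,.1]])); print(lim,M["top"].sum()/16,k.x,k.fun)
E
```

```text
[-6.75  0.76  5.46]
0.08782158955417957 [ 0.69 -0.58 -0.16]
36.7083
10 960.75 [53.8  -0.92  0.  ] 0.11227908051287976
11 1008.75 [54.63 -0.39 -0.  ] 0.07172072123970274
```

View pics/end2.png

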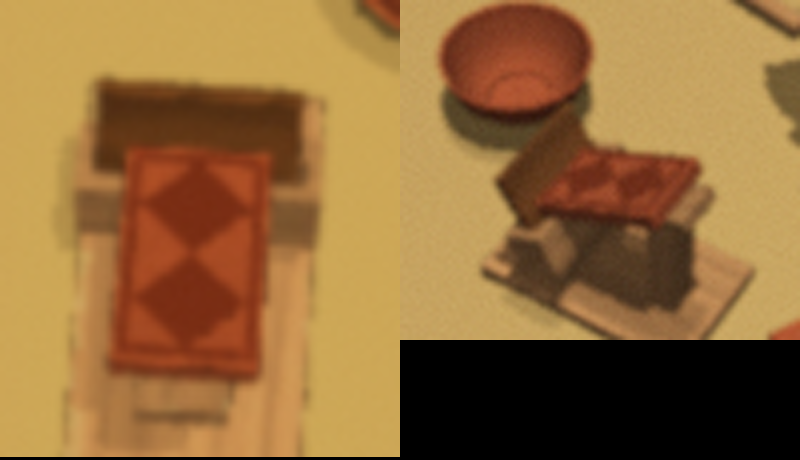

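```bash
python3 - <<'E'
from station import r
r.wait(.3); print(r.sense()["clock"],r.sense()["contact_force"]); print(r.hand_in())
E
```

```text
37.1083 [ 0.72708733  0.07277695 -0.0362199 ]
the job is handed in; nothing more can be done
None
```

The wider board is in the slot and the tile lies face up on the rail with its lower edge against the board. I handed the job in at about 37 s of the 72 s; no verdict came back.

- **Board:** I took it from the near rack slot and pushed it down along the tilted slot. It stopped hard at about −29.3 mm by my calibration, taking up to about 19 N. The pictures show about 45 mm of it standing out, which matches it being fully in.
- **Tile:** I lowered it, still gripped, until the rail carried it, with about 5–10 N of contact. The first slide down towards the board showed only friction, so I re-gripped lightly and slid on to a clear stop at about 11 N. I then eased off, let go and withdrew.
- **Last checks:** The image fit puts the tile about 0.4 mm off centre and square to the rail. The final pictures show it flat and face up. The gripper reads no contact. The narrow board and the bystanders were not re-measured at the end; I saw no sign that they had moved.
- **Disagreement:** The image fit gives the tile centre about 54.5 mm up the slope. A tile touching the board should read about 58 mm. My estimate of the slope's position is probably 2–3 mm off along its length, because the board also looked 1–3 mm further down the slope than predicted. Both readings are inside 52–65 mm, but the lower one leaves little margin.

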